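# Set the page guide, then raise and hold the document camera

## Robot

A 6-joint arm with a two-finger parallel gripper is mounted at the origin on the work surface. World frame = base frame: x ahead of the robot, y to its left, z up, the work surface at z = 0. Lengths are in m, angles in rad, forces in N, time in s.
With the tool pointing down it reaches from about 0.35 to 0.925 m from the base axis. Payload 6.4 kg.
Tool frame: the origin (TCP) lies at the very end of the fingers, on their centre line; the grasp point (between the pads) lies 19 mm behind it (manip.hold_point_z is the distance from the TCP to the grasp point, in m); z points along the fingers, y is the direction in which the jaws open and shut (so a half turn about z gives the same grasp; the last joint's range is limited). The gripper opens to 85 mm and grips with 20 to 120 N. Pads are 22 mm wide; open, the fingers measure 114 mm over their backs; the gripper's body (76 mm by 85 mm) begins 54 mm behind the grasp point. The pads swing forward as they close: fully open they stand 13 mm farther back than shut.
Start: joints at [-1.382, 0.245, 1.558, -0, 1.339, -0.174], TCP at [0.231, -0.608, 0.231] pointing down, gripper open.
Joint ranges: [-3.13, 3.13], [-1.02, 2.26], [0.13, 2.54], [-0.95, 4.09], [0.21, 2.88], [-2.74, 2.74]. Speed limits (rad/s): [2.57, 2.57, 3.14, 3.14, 3.14, 3.14].

## Interface

Orientations are given as a rotation vector (axis times angle).
In Python, from bench import manip gives the robot as it stands. The module is installed in compiled form; this text tells all that it offers.
- The arm moves only by the shell command python3 -m inch 'ROWS'. ROWS is text: rows parted by semicolons, each of 7 numbers parted by spaces: the shift along the tool's x, y, z in units of 300 mm (1.0 is 300 mm), then the turn, a rotation vector about the tool's x, y, z in units of pi rad (1.0 is pi rad), then the gripper command: -1 is shut, 1 is fully open, values between are in proportion. A call has 1 to 12 rows; each row is the pose to reach, as a shift and turn from the pose commanded when the call began, along the tool's axes at that moment, turning the shorter way round; what a row does not reach only later rows make up. A row lasts 1/12 s, in which the tool goes at most 41.7 mm and 7.16 degrees, less where a joint would pass 70% of its speed; a pose out of reach is approached as far as the arm can. A call with a number of a shift or a turn outside -1 to 1 is refused whole. A call with a gripper value outside its range is refused whole. The fingers move at their own pace and stop on an object; the grip force is fixed at half the most. Time passes only in rows, so rows that repeat a pose let the fingers close. It gives the time, the measured TCP pose, the force and the opening at its end, in the units of the state.
- manip.read_state(): the state, without advancing time (a new reading comes with each control period).
- manip.get_image(name): name is "scene" or "top" or "wrist"; returns (picture, depth): 420x560x3 uint8, blue, green, red; 420x560 float32, m along the optical axis (not along the pixel's ray), 0 where there is no reading.
- manip.calibration(name): a dict with "intrinsics" (3x3 intrinsics, pixels), "rvec" (rotation vector, rad) and "tvec" (3), from world to camera coordinates, as OpenCV has them. Camera axes: x right, y down, z forward; pixel columns grow to the right and rows downward; lengths in m; the calibration is good to about 2 mm. A picture is of the moment at which its call begins: read the wrist's pose just before it. calibration takes no time and is no camera call; for the wrist camera it gives the pose at the moment of the call.
- manip.close_job(): hands the job in, once; it reports no verdict.
The state is a dict: "t": time; "joint_pos": joint angles; "joint_velocities": joint speeds; "effort": joint torques, N m; "tool_pos": TCP position; "ee_rot": TCP orientation; "wrist_force": force on the tool from outside, world axes, zero at the start; "wrist_torque": the same for the moment, N m; "width": finger opening in m.
Only numpy, scipy, OpenCV 4.12 (cv2) and the standard library are available. Lean on these libraries where they do the work, as an engineer would, in place of code of your own. Each camera call takes 0.05 s, during which the arm holds its last target.

## Task

Get the document camera ready for a close shot: first slide the page guide up to the card until the guide's long edge meets the card's edge, and let it go there. Then squeeze the release button in the handle on top of the camera mast, pull the mast straight up past its first stop to the second stop so that both sections are fully out, and finish still holding it up there, because it sinks if released. Leave the stapler, cup and box alone.

Things in the scene. Friction and masses are not known exactly. Their poses are not given: they have to be found in the camera images.
- base: Document camera base: black board 240 (x) x 340 (y) x 20 mm, fixed on the counter. Origin under its centre, z up. In its frame the guide track runs along y at x = -85 mm; the mast stands at x = +85, y = 0, in a fixed sleeve 47 x 47 mm that ends 100 mm above the counter. Guide, card, mast, handle and button all keep the base's yaw.
- guide: Page guide, slides along base y from y = -120 (starts within 30 mm of it) to +80 mm; 2 N friction, stays where left. Origin: grip centre of its upright tab, 24 (x) x 12 (y) mm, 57 mm above the counter; tab top at 75 mm, foot at 34 mm. Pinch its 12 mm along base y. Nothing below is wider than the tab in y.
- guide_edge (a point): On the guide's straight long edge, its +y side (base frame): a flat aluminium bar 118 mm long (x), 12 mm wide, 8 mm high, its edge 6 mm to the +y side of the tab's middle. It floats 4 mm over the board, so it would pass over the card, not push it.
- card_edge (a point): Middle of the card's edge that faces the guide (its -y edge in the base frame). The card is pale, 90 (x) x 110 (y) x 1.5 mm, fixed on the board square to the base. The guide is right when guide_edge and card_edge have the same y in the base frame.
- upper: Upper mast section: camera arm (110 mm toward base -x) and above it the handle. Origin: handle's grip centre, 152 mm above the counter when down, 272 mm at the second stop. Handle: grey block 34 (x) x 30 (y) mm, top 25 mm above the origin; arm and 47 mm square collar end 29 mm below it. It comes out first, 60 mm to the first stop, against 4 to 6 N.
- lower (a joint): Extension of the lower mast section out of the sleeve, m: 0 down, 0.06 its end. After the first stop the upper section takes it along; a spring pulls it back, so the pull rises to about 10 N, then 13 N. Its end, with the handle 120 mm above its start, is the second stop, a hard end. No catch holds the mast up.
- button (a point): Outer face of the release button, on the handle's +y side (base frame), level with the handle's grip centre: 16 (x) x 26 mm high, 8 mm proud, so handle and button together are 38 mm wide in y. Squeezing both together along base y presses it.
- release (a joint): Release button travel, m: 0 out, 0.007 in, pressing toward base -y; spring 2 to 5 N. The mast is locked down until it is pressed at least 0.005, then slides. It springs out when not squeezed; a mast let go while up sinks and may come to rest some 20 mm up until it is pressed again.
- stapler: Bystander: black stapler 36 x 140 x 48 mm, loose, origin under its centre.
- cup: Bystander: grey cup, 76 mm across, 95 mm high, loose, origin under its centre.
- box: Bystander: cardboard box 90 x 120 x 55 mm, loose, origin under its centre.

How it is judged:
By the outcome, as a careful person would: the job done as asked, in the order asked, and still so for the second after the job is handed in, while the arm keeps its last pose, push and grip.
It also fails if it takes over 48 s, if anything falls off the work surface, if the arm or the gripper's body presses on something with over 40 N, if the wrist force passes 120 N, or if a joint passes its speed limit or range.

## Working session

There is one attempt and no reset: what is moved stays moved. The work goes in short steps, Python scripts to look and compute and a shell command to move; the robot and the scene stay as the last step left them, time stands still between calls to the robot, and variables do not carry over. Pictures are saved under pics/ and viewed, and the job is handed in when it is done.

```bash
mkdir -p pics
python3 - <<'E'
from bench import manip
import cv2,numpy as np
s=manip.read_state();print(s['t'],s['tool_pos'],s['ee_rot'],s['width'],manip.hold_point_z)
for n in('top','scene'):
    im,d=manip.get_image(n);cv2.imwrite(f'pics/{n}0.png',im);np.savez(f'pics/{n}0.npz',im=im,d=d)
    c=manip.calibration(n);print(n,{k:np.round(v,3).tolist() for k,v in c.items()})
E
```

```text
0.0 [ 0.23058925 -0.60712928  0.23016535] [-3.08815186e+00 -5.66430919e-01  2.16260367e-05] 0.08518447248132541 0.0187
top {'intrinsics': [[458.091, 0.0, 287.28], [0.0, 458.091, 207.831], [0.0, 0.0, 1.0]], 'rvec': [2.161, -2.198, 0.042], 'tvec': [0.027, 0.585, 1.224]}
scene {'intrinsics': [[433.224, 0.0, 286.736], [0.0, 433.224, 208.036], [0.0, 0.0, 1.0]], 'rvec': [1.242, 2.454, -0.808], 'tvec': [0.345, -0.315, 1.739]}
```

View pics/top0.png

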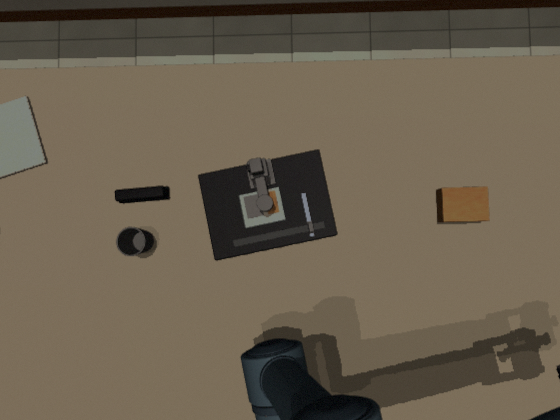

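View pics/scene0.png

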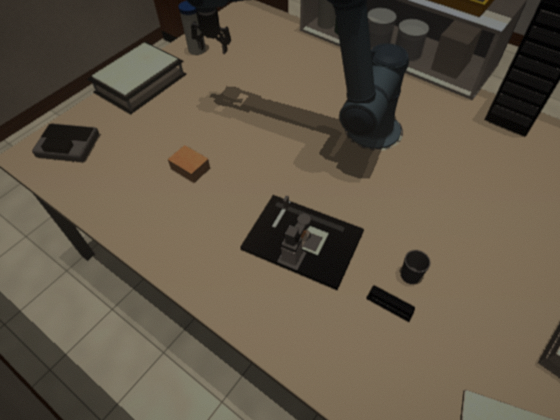

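The top picture shows the black board with corners near (199,176), (320,151), (337,235) and (215,259). The guide bar is at about (307,213) with its tab near (311,233), the pale card at about (262,207), and the mast handle at about (257,166). The stapler and cup are to the left and the box to the right, all well clear.

```bash
cat > h.py <<'E'
import numpy as np,cv2
def cal(c):
    R=cv2.Rodrigues(np.array(c['rvec'],float))[0];return np.array(c['intrinsics']),R,np.array(c['tvec'],float).ravel()
def at_z(c,uv,z):
    K,R,t=cal(c);uv=np.atleast_2d(uv).astype(float)
    r=np.c_[uv,np.ones(len(uv))]@np.linalg.inv(K).T@R
    o=-R.T@t
    return o+r*((z-o[2])/r[:,2])[:,None]
def cloud(c,d):
    K,R,t=cal(c);v,u=np.indices(d.shape)
    p=np.stack([u,v,np.ones_like(u)],-1).reshape(-1,3)@np.linalg.inv(K).T*d.reshape(-1,1)
    return ((p-t)@R).reshape(d.shape+(3,))
def proj(c,P):
    K,R,t=cal(c);q=(np.atleast_2d(P)@R.T+t)@K.T;return q[:,:2]/q[:,2:]
E
python3 - <<'E'
from bench import manip
import cv2,numpy as np
from h import *
c=manip.calibration('top')
z=np.load('pics/top0.npz');im,d=z['im'],z['d']
g=im.max(2)
P=cloud(c,d)
m=((g<70)).astype(np.uint8);m[:140]=0;m[270:]=0;m[:,:190]=0;m[:,345:]=0
m=cv2.morphologyEx(m,cv2.MORPH_CLOSE,np.ones((25,25)))
cs,_=cv2.findContours(m,0,2);k=max(cs,key=cv2.contourArea)
b=cv2.boxPoints(cv2.minAreaRect(k));print(b)
W=at_z(c,b,.02);print(W.round(4));print(np.linalg.norm(np.diff(W,axis=0),axis=1),W.mean(0))
print('depth board',P[225,225],P[200,285],P[205,265],P[166,257],P[233,311])
cv2.imwrite('pics/top0z.png',cv2.resize(im[140:270,190:345],None,fx=5,fy=4.6,interpolation=2)) if 0 else cv2.imwrite('pics/top0z.png',cv2.resize(im[145:265,190:345],None,fx=5,fy=5,interpolation=cv2.INTER_CUBIC))
E
```

```text
[[196.11955 171.15187]
 [318.9428  145.86473]
 [337.33447 235.19585]
 [214.51123 260.48297]]
[[ 0.69    0.2648  0.02  ]
 [ 0.7529 -0.0719  0.02  ]
 [ 0.5091 -0.1164  0.02  ]
 [ 0.4463  0.2159  0.02  ]]
[0.34253588 0.24788745 0.33815746] [0.59957162 0.07312043 0.02      ]
depth board [0.54150309 0.1864996  0.0216291 ] [0.60644349 0.02297193 0.02168194] [0.58693955 0.07024221 0.1223407 ] [0.67687634 0.08436772 0.17532452] [ 0.51604072 -0.04535024  0.03143232]
```

View pics/top0z.png

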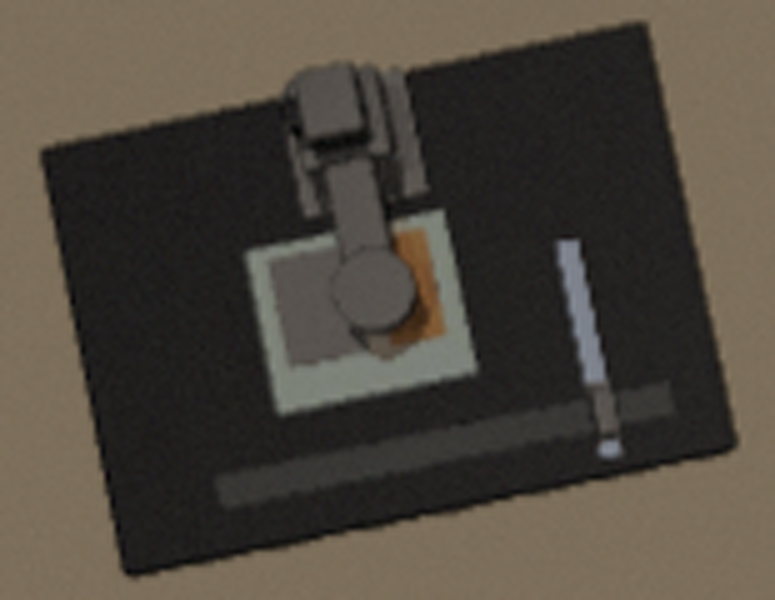

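Run:
```python
from bench import manip
import cv2,numpy as np
from h import *
c=manip.calibration('top')
def px(a): return (np.array(a,float)+.5)/5-.5+[190,145]
C=at_z(c,px([(43,150),(647,22),(736,447),(128,575)]),.02)  # +x+y,+x-y,-x-y,-x+y
e1=C[0]-C[1];e2=C[3]-C[2];f1=C[0]-C[3];f2=C[1]-C[2]
print([np.linalg.norm(v).round(4) for v in(e1,e2,f1,f2)])
yy=[np.degrees(np.arctan2(-v[0],v[1])) for v in(e1,e2)]+[np.degrees(np.arctan2(v[1],v[0])) for v in(f1,f2)]
print(yy,C.mean(0))
yaw=np.radians(np.average(yy,weights=[3,3,2,2]));o=C.mean(0);o[2]=0
A=np.array([[np.cos(yaw),np.sin(yaw)],[-np.sin(yaw),np.cos(yaw)]])
def B(a,z): return ((at_z(c,px(a),z)-o)[:,:2]@A.T).round(4).tolist()
print('yaw',np.degrees(yaw))
print('card -y edge',B([(445,210),(460,292),(476,375)],.0215),'+y',B([(246,252),(280,414)],.0215))
print('bar +y edge',B([(557,242),(582,383)],.032),'-y',B([(580,239),(606,380)],.032))
print('tab foot',B([(610,447)],.075),B([(604,405)],.034))
print('handle top',B([(332,100),(300,85),(350,65),(365,130),(305,140)],.177))
```

```text
[np.float64(0.3371), np.float64(0.3351), np.float64(0.2362), np.float64(0.236)]
[np.float64(10.917100829484937), np.float64(10.949495933578696), np.float64(11.015211666327298), np.float64(10.533917643715636)] [0.59640879 0.07157703 0.02      ]
yaw 10.869804890927677
card -y edge [[0.04, -0.0401], [-0.0054, -0.0389], [-0.0512, -0.0383]] +y [[0.0399, 0.0704], [-0.0501, 0.0698]]
bar +y edge [[0.0094, -0.0957], [-0.0674, -0.0931]] -y [[0.0085, -0.1081], [-0.0685, -0.106]]
tab foot [[-0.1038, -0.0994]] [[-0.0814, -0.1021]]
handle top [[0.0849, -0.001], [0.0952, 0.0125], [0.0996, -0.0128], [0.0676, -0.0136], [0.0688, 0.0154]]
```

```bash
cat > go.py <<'E'
from bench import manip
import numpy as np
from scipy.spatial.transform import Rotation as Ro
def plan(p,yawdeg,s=None):
    s=s or manip.read_state();R0=Ro.from_rotvec(s['ee_rot'])
    out=[]
    for k in(0,180):
        y=np.radians(yawdeg+k)
        # tool z down, tool y along +-(base y)
        by=np.array([-np.sin(y),np.cos(y),0]);z=np.array([0,0,-1.]);x=np.cross(by,z)
        Rt=Ro.from_matrix(np.c_[x,by,z]);w=(R0.inv()*Rt).as_rotvec()
        out.append((np.linalg.norm(w),w))
    w=min(out,key=lambda a:a[0])[1]
    d=R0.inv().apply(np.array(p)-s['tool_pos'])
    print('shift mm',(d*1e3).round(1),'units',(d/.3).round(4),'turn',(w/np.pi).round(4),'deg',np.degrees(w).round(2))
O=np.array([.5964,.0716]);
def b2w(x,y,z,yaw=10.9):
    a=np.radians(yaw);return np.r_[O+[x*np.cos(a)-y*np.sin(a),x*np.sin(a)+y*np.cos(a)],z]
E
python3 - <<'E'
from go import *
s=manip.read_state();print(Ro.from_rotvec(s['ee_rot']).as_matrix().round(3),s['joint_pos'])
p=b2w(-.085,-.100,.2);print(p);plan(p,10.9)
c=manip.calibration('wrist');R=Ro.from_rotvec(np.ravel(c['rvec'])).as_matrix();o=-R.T@np.ravel(c['tvec'])
T=Ro.from_rotvec(s['ee_rot']);print('cam in tool',T.inv().apply(o-s['tool_pos']),T.inv().apply(R[2]),T.inv().apply(R[0]))
E
```

```text
[[ 0.935  0.355 -0.   ]
 [ 0.355 -0.935  0.002]
 [ 0.    -0.002 -1.   ]] [-1.38208830e+00  2.45773786e-01  1.55888520e+00 -1.30225175e-05
  1.33872437e+00 -1.74088860e-01]
[ 0.53184305 -0.04266898  0.2       ]
shift mm [ 482.  -420.8   31.2] units [ 1.6066 -1.4027  0.1039] turn [-0.0006 -0.      0.0549] deg [-0.1  -0.01  9.89]
cam in tool [ 0.08125056 -0.00015004 -0.14308237] [-3.13299948e-01 -1.81825690e-04  9.49654205e-01] [-2.02146422e-04  9.99999972e-01  1.24775125e-04]
```

```bash
python3 -m inch '1 -0.873 0.06 0 0 0.055 1;1 -0.873 0.06 0 0 0.055 1;1 -0.873 0.06 0 0 0.055 1;1 -0.873 0.06 0 0 0.055 1;1 -0.873 0.06 0 0 0.055 1;1 -0.873 0.06 0 0 0.055 1;1 -0.873 0.06 0 0 0.055 1;1 -0.873 0.06 0 0 0.055 1;1 -0.873 0.06 0 0 0.055 1;1 -0.873 0.06 0 0 0.055 1;1 -0.873 0.06 0 0 0.055 1' ; python3 -c "
from go import *
plan(b2w(-.085,-.100,.2),10.9)"
```

```text
t: 1.02
tool_pos: [0.4193, -0.2523, 0.2125]
ee_rot: [-3.125, -0.306, 0.0]
wrist_force: [0.1, -0.6, 0.1]
width: 0.0848
shift mm [ 151.1 -183.7   12.8] units [ 0.5037 -0.6124  0.0428] turn [-0.0007  0.      0.0016] deg [-0.12  0.01  0.29]
```

```bash
python3 -m inch '0.504 -0.612 0.043 0 0 0.001 1;0.504 -0.612 0.043 0 0 0.001 1;0.504 -0.612 0.043 0 0 0.001 1;0.504 -0.612 0.043 0 0 0.001 1;0.504 -0.612 0.043 0 0 0.001 1;0.504 -0.612 0.043 0 0 0.001 1;0.504 -0.612 0.043 0 0 0.001 1;0.504 -0.612 0.043 0 0 0.001 1;0.504 -0.612 0.043 0 0 0.001 1'
python3 - <<'E'
from go import *
import cv2
s=manip.read_state();c=manip.calibration('wrist');im,d=manip.get_image('wrist')
cv2.imwrite('pics/w1.png',im);np.savez('pics/w1.npz',im=im,d=d,**{k:np.array(v) for k,v in c.items()})
print(s['t'],s['tool_pos'],s['ee_rot'],np.array(s['joint_pos']).round(2))
E
```

```text
t: 1.77
tool_pos: [0.5317, -0.0482, 0.2001]
ee_rot: [3.128, 0.293, -0.001]
wrist_force: [-0.8, 0.4, 0.1]
width: 0.0852
1.7667 [ 0.5316939  -0.04816094  0.2000776 ] [ 3.12778514e+00  2.92622534e-01 -1.24946124e-03] [-0.3   0.    1.88 -0.    1.26  1.08]
```

View pics/w1.png

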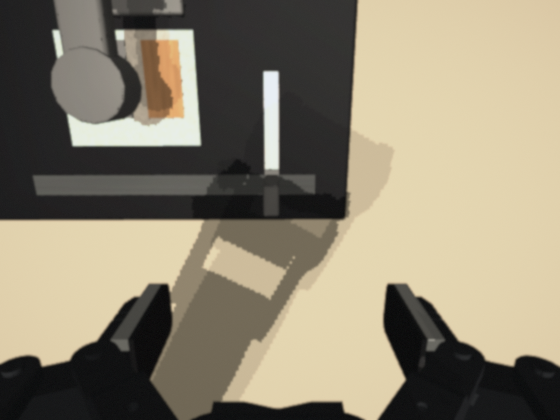

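The wrist picture shows the card's right edge from (193,30) to (201,146), the bar at columns 263–279 and rows 70–170, and the tab at about (272,200). Next I fit these edges.

```bash
cat > meas.py <<'E'
from go import *
from h import *
import sys
def edge_cols(g,rows,c0,c1,sign):
    out=[]
    for r in rows:
        l=g[r,c0:c1].astype(float);dd=np.diff(l)*sign
        i=int(dd.argmax());
        w=np.clip(dd[max(i-2,0):i+3],0,None);j=np.arange(max(i-2,0),max(i-2,0)+len(w))
        out.append((c0+(w*j).sum()/w.sum()+.5,r))
    return np.array(out)
def line(pts):
    vx,vy,x0,y0=cv2.fitLine(pts.astype(np.float32),cv2.DIST_HUBER,0,.01,.01).ravel();return vx,vy,x0,y0
E
python3 - <<'E'
from meas import *
z=np.load('pics/w1.npz');c={k:z[k] for k in('intrinsics','rvec','tvec')};im=z['im'];g=im[:,:,1]
res={}
for n,rows,a,b,sg,h in(('card',range(60,142),185,215,-1,.0215),('barL',range(76,168),250,271,1,.032),('barR',range(76,168),271,295,-1,.032),('board',range(30,205),335,370,1,.02)):
    W=at_z(c,edge_cols(g,rows,a,b,sg),h)[:,:2]
    vx,vy,x0,y0=line(W);ang=np.degrees(np.arctan(vy/vx));
    print(n,'yaw',ang.round(2),x0,y0,'resid',np.std((W-[x0,y0])@[-vy,vx]))
    res[n]=(x0,y0)
e=edge_cols(g.T,range(30,250),205,228,1)[:,::-1] # near board edge
W=at_z(c,e,.02)[:,:2];vx,vy,x0,y0=line(W);print('near edge yaw',np.degrees(np.arctan(-vx/vy)),x0,y0);res['near']=(x0,y0)
for yaw in(10.9,11.4):
    a=np.radians(yaw);A=np.array([[np.cos(a),np.sin(a)],[-np.sin(a),np.cos(a)]])
    print(yaw,{k:(A@(np.array(v)-O)).round(4).tolist() for k,v in res.items()})
P=cloud(c,z['d'])
a=np.radians(11);A=np.array([[np.cos(a),np.sin(a)],[-np.sin(a),np.cos(a)]])
for r in range(150,224,6): 
    p=P[r,272];print(r,(A@(p[:2]-O)).round(4),p[2].round(4))
E
```

```text
card yaw 10.9 0.59137005 0.030924562 resid 3.300305999260485e-05
barL yaw 10.9 0.5907923 -0.02500913 resid 0.00011095795600388222
barR yaw 10.83 0.5760732 -0.04057134 resid 4.9518181674663346e-05
board yaw 10.86 0.6181236 -0.09470551 resid 0.0002357789279414729
near edge yaw 10.8091345 0.4728466 0.0929522
10.9 {'card': [-0.0126, -0.039], 'barL': [-0.0238, -0.0938], 'barR': [-0.0412, -0.1063], 'board': [-0.0101, -0.1674], 'near': [-0.1173, 0.0443]}
11.4 {'card': [-0.013, -0.0389], 'barL': [-0.0246, -0.0936], 'barR': [-0.0421, -0.1059], 'board': [-0.0116, -0.1673], 'near': [-0.1169, 0.0454]}
150 [-0.052  -0.1007] 0.0333
156 [-0.0571 -0.1006] 0.0329
162 [-0.062  -0.1006] 0.0335
168 [-0.0673 -0.1005] 0.0329
174 [-0.072  -0.1005] 0.0349
180 [-0.0722 -0.1008] 0.0563
186 [-0.0727 -0.101 ] 0.0741
192 [-0.077 -0.101] 0.0753
198 [-0.0814 -0.101 ] 0.076
204 [-0.086  -0.1009] 0.0765
210 [-0.0911 -0.1009] 0.0756
216 [-0.1142 -0.0999] 0.0214
222 [-0.1274 -0.0995] 0.0011
```

```bash
python3 -c "
from go import *
s=manip.read_state();print(s['tool_pos'],s['t'])
plan(b2w(-.085,-.1003,.039,10.87),10.87)"
```

```text
[ 0.5316209  -0.04858709  0.20019961] 1.8167
shift mm [  1.3  -5.5 161.2] units [ 0.0045 -0.0184  0.5373] turn [ 0.      0.0002 -0.0013] deg [ 0.01  0.03 -0.24]
```

```bash
python3 -m inch '0.004 -0.018 0.1 0 0 -0.001 1;0.004 -0.018 0.25 0 0 -0.001 1;0.004 -0.018 0.35 0 0 -0.001 1;0.004 -0.018 0.35 0 0 -0.001 1;0.004 -0.018 0.35 0 0 -0.001 1' ; python3 -c "
from go import *
plan(b2w(-.085,-.1003,.039,10.87),10.87)"
```

```text
t: 2.23
tool_pos: [0.5307, -0.0428, 0.0942]
ee_rot: [-3.126, -0.295, 0.006]
wrist_force: [1.3, 0.3, 0.5]
width: 0.0852
shift mm [ 1.4  0.4 55.2] units [0.0045 0.0013 0.1841] turn [-0.0006  0.0012 -0.0006] deg [-0.1   0.21 -0.1 ]
```

Now I lower onto the tab, then close.

```bash
python3 -m inch '0.004 0.001 0.09 0 0.001 0 1;0.004 0.001 0.184 0 0.001 0 1;0.004 0.001 0.184 0 0.001 0 1;0.004 0.001 0.184 0 0.001 0 1' ; python3 -c "
from go import *
plan(b2w(-.085,-.1003,.039,10.87),10.87)"; python3 -m inch '0 0 0 0 0 0 -1;0 0 0 0 0 0 -1;0 0 0 0 0 0 -1;0 0 0 0 0 0 -1;0 0 0 0 0 0 -1;0 0 0 0 0 0 -1;0 0 0 0 0 0 -1;0 0 0 0 0 0 -1'
python3 - <<'E'
from go import *
import cv2
s=manip.read_state();c=manip.calibration('wrist');im,d=manip.get_image('wrist')
cv2.imwrite('pics/w2.png',im);np.savez('pics/w2.npz',im=im,d=d,**{k:np.array(v) for k,v in c.items()})
print(s['t'],s['tool_pos'],s['width'],s['wrist_force'])
E
```

```text
t: 2.57
tool_pos: [0.534, -0.0428, 0.0417]
ee_rot: [3.127, 0.297, 0.006]
wrist_force: [0.2, -0.7, 0.4]
width: 0.0853
shift mm [-2.2 -0.3  2.7] units [-0.0074 -0.0009  0.009 ] turn [ 0.0001 -0.0012 -0.0002] deg [ 0.03 -0.22 -0.03]
t: 3.23
tool_pos: [0.5337, -0.0421, 0.0408]
ee_rot: [-3.127, -0.298, -0.005]
wrist_force: [-2.4, 0.5, 4.6]
width: 0.0115
3.2333 [ 0.5336907  -0.04212423  0.04075434] 0.011482472225451073 [-2.35323672  0.51049442  4.57553469]
```

View pics/w2.png

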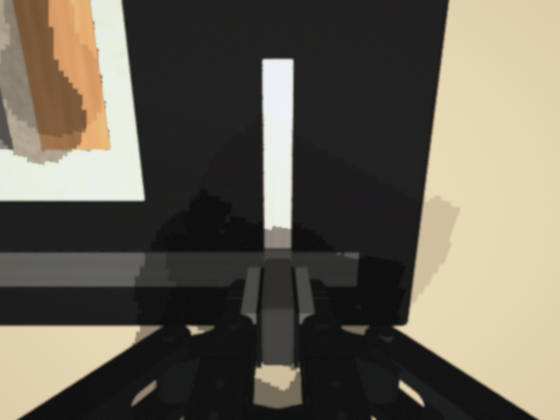

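The tab is held between the pads (bar at columns 263–293, card edge from (123,0) to (144,200)). I re-measure the remaining travel from this closer view.

```bash
cat > gap.py <<'E'
from meas import *
def gap(c,im,card,bar,cardrows,barrows,sgb=1):
    g=im[:,:,1];r=[]
    for n,rows,(a,b),sg,h in(('card',cardrows,card,-1,.0215),('bar',barrows,bar,sgb,.032)):
        e=edge_cols(g,rows,a,b,sg);W=at_z(c,e,h)[:,:2]
        vx,vy,x0,y0=line(W);ang=np.arctan(vy/vx)
        print(n,'yaw',np.degrees(ang).round(2),'resid mm',1e3*np.std((W-[x0,y0])@[-vy,vx]).round(2),'col',e[0],e[-1])
        r.append(np.array([x0,y0]))
    a=np.radians(10.87);n=np.array([-np.sin(a),np.cos(a)])
    print('gap mm',1e3*n@(r[0]-r[1]),'bar edge in base y',n@(r[1]-O),'card',n@(r[0]-O))
E
python3 - <<'E'
from gap import *
z=np.load('pics/w2.npz');c={k:z[k] for k in('intrinsics','rvec','tvec')}
gap(c,z['im'],(115,155),(250,275),range(10,190),range(70,215))
s=manip.read_state();a=np.radians(10.87);n=np.array([-np.sin(a),np.cos(a)]);print('tcp y',n@(s['tool_pos'][:2]-O))
E
```

```text
card yaw 10.91 resid mm 0.0 col [122.45918367  10.        ] [143.29901961 189.        ]
bar yaw 10.93 resid mm 0.0 col [262.02261307  70.        ] [263.48058252 214.        ]
gap mm 54.75544918017481 bar edge in base y -0.09353824077385288 card -0.03878279159367807
tcp y -0.09982914574492573
```

```bash
python3 -m inch '0 -0.04 0 0 0 0 -1;0 -0.08 0 0 0 0 -1;0 -0.12 0 0 0 0 -1;0 -0.15 0 0 0 0 -1;0 -0.17 0 0 0 0 -1;0 -0.1825 0 0 0 0 -1;0 -0.1825 0 0 0 0 -1;0 -0.1825 0 0 0 0 -1;0 -0.1825 0 0 0 0 -1'
python3 - <<'E'
from gap import *
c=manip.calibration('wrist');im,d=manip.get_image('wrist')
cv2.imwrite('pics/w3.png',im);np.savez('pics/w3.npz',im=im,d=d,**{k:np.array(v) for k,v in c.items()})
s=manip.read_state();a=np.radians(10.87);n=np.array([-np.sin(a),np.cos(a)]);print('tcp y',n@(s['tool_pos'][:2]-O),s['wrist_force'],s['width'])
E
```

```text
t: 4.03
tool_pos: [0.5232, 0.0126, 0.0407]
ee_rot: [-3.126, -0.299, -0.005]
wrist_force: [-1.9, 2.2, 6.2]
width: 0.0115
tcp y -0.04420423119434016 [-2.11354022  2.25619415  6.86219513] 0.011153437598885202
```

View pics/w3.png

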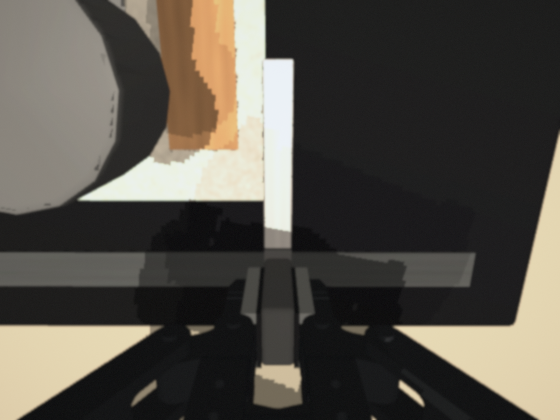

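Run:
```python
from gap import *
z=np.load('pics/w3.npz');c={k:z[k] for k in('intrinsics','rvec','tvec')}
g=z['im'][:,:,1];print(g[30,258:272],g[130,256:270],g[220,256:270])
gap(c,z['im'],(255,275),(258,270),range(5,52),range(205,224))
z2=np.load('pics/w2.npz');c2={k:z2[k] for k in('intrinsics','rvec','tvec')}
gap(c2,z2['im'],(115,155),(250,275),range(5,52),range(205,224))
```

```text
[239 239 240 239 239 234 208 134  60  32  31  30  31  31] [230 230 231 231 231 226 210 193 219 236 241 241 241 241] [ 26  26  25  26  27  29  42  86 152 211 233 238 238 238]
card yaw 10.97 resid mm 0.0 col [264.635   5.   ] [265.10294118  51.        ]
bar yaw 11.05 resid mm 0.0 col [263.47596154 205.        ] [263.67703349 223.        ]
gap mm -0.9774702787885308 bar edge in base y -0.03790587296895245 card -0.03888334324774098
card yaw 10.91 resid mm 0.0 col [121.77319588   5.        ] [127.23891626  51.        ]
bar yaw 10.77 resid mm 0.0 col [263.32038835 205.        ] [263.55555556 223.        ]
gap mm 54.78096512582739 bar edge in base y -0.09354388401980335 card -0.03876292255242556
```

The bar is 0.9 mm past the card's edge, so I nudge it back.

```bash
python3 -m inch '0 0.003 0 0 0 0 -1;0 0.003 0 0 0 0 -1;0 0.003 0 0 0 0 -1;0 0.003 0 0 0 0 -1'
cat > look.py <<'E'
from gap import *
n_=sys.argv[1]
c=manip.calibration('wrist');im,d=manip.get_image('wrist')
cv2.imwrite(f'pics/{n_}.png',im);np.savez(f'pics/{n_}.npz',im=im,d=d,**{k:np.array(v) for k,v in c.items()})
gap(c,im,(255,275),(258,270),range(5,52),range(205,224))
E
python3 look.py w4
```

```text
t: 4.42
tool_pos: [0.5234, 0.0115, 0.0407]
ee_rot: [-3.127, -0.298, -0.005]
wrist_force: [-2.0, 1.1, 6.0]
width: 0.011
card yaw 10.76 resid mm 0.0 col [261.99238579   5.        ] [262.37745098  51.        ]
bar yaw 10.51 resid mm 0.0 col [263.45652174 205.        ] [263.5744186 223.       ]
gap mm 0.07524534793424435 bar edge in base y -0.038953318026141825 card -0.03887807267820758
```

```bash
python3 -m inch '0 0 0 0 0 0 0;0 0 0 0 0 0 0;0 0 0 0 0 0 0;0 0 0 0 0 0 0' ; python3 look.py w5;python3 -m inch '0 0 -0.1 0 0 0 0.2;0 0 -0.2 0 0 0 0.4;0 0 -0.35 0 0 0 1;0 0 -0.5 0 0 0 1;0 0 -0.55 0 0 0 1;0 0 -0.55 0 0 0 1;0 0 -0.55 0 0 0 1'
python3 - <<'E'
from gap import *
c=manip.calibration('wrist');im,d=manip.get_image('wrist')
cv2.imwrite('pics/w6.png',im);np.savez('pics/w6.npz',im=im,d=d,**{k:np.array(v) for k,v in c.items()})
E
```

```text
t: 4.8
tool_pos: [0.523, 0.011, 0.0399]
ee_rot: [-3.127, -0.298, -0.004]
wrist_force: [-0.1, -0.7, -0.1]
width: 0.0426
card yaw 10.86 resid mm 0.0 col [260.67821782   5.        ] [261.16019417  51.        ]
bar yaw 10.74 resid mm 0.0 col [262.27777778 205.        ] [262.49047619 223.        ]
gap mm 0.06890446069839662 bar edge in base y -0.038948663932878345 card -0.038879759472179955
t: 5.43
tool_pos: [0.5235, 0.0106, 0.2066]
ee_rot: [3.127, 0.298, 0.01]
wrist_force: [0.2, 0.3, -0.8]
width: 0.085
```

View pics/w6.png

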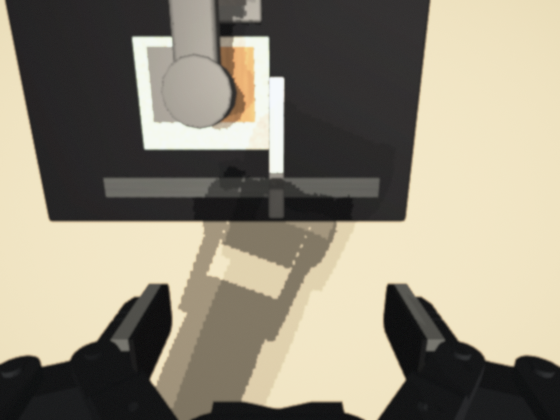

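The released bar's +y edge (about x=269) lies along the card's right edge, and the measured gap is 0.07 mm. Next is the handle.

```bash
python3 -c "
from go import *
plan(b2w(.085,.0005,.30,10.87),10.87)"
```

```text
shift mm [169.4 -46.3 -95. ] units [ 0.5648 -0.1542 -0.3165] turn [-0.0001 -0.0008  0.0001] deg [-0.02 -0.15  0.01]
```

```bash
python3 -m inch '0 0 -0.13 0 0 0 1;0 0 -0.25 0 0 0 1;0.06 -0.04 -0.316 0 0 0 1;0.18 -0.08 -0.316 0 0 0 1;0.3 -0.12 -0.316 0 0 0 1;0.43 -0.154 -0.316 0 0 0 1;0.54 -0.154 -0.316 0 0 0 1;0.565 -0.154 -0.316 0 0 0 1;0.565 -0.154 -0.316 0 0 0 1;0.565 -0.154 -0.316 0 0 0 1'
python3 - <<'E'
from gap import *
c=manip.calibration('wrist');im,d=manip.get_image('wrist')
cv2.imwrite('pics/w7.png',im);np.savez('pics/w7.npz',im=im,d=d,**{k:np.array(v) for k,v in c.items()})
P=cloud(c,d);a=np.radians(10.87);A=np.array([[np.cos(a),np.sin(a)],[-np.sin(a),np.cos(a)]])
m=(P[...,2]>.172)&(P[...,2]<.182)&(np.hypot(P[...,0]-.68,P[...,1]-.088)<.06)
q=(P[m][:,:2]-O)@A.T;print(m.sum(),q.min(0),q.max(0),np.percentile(q,[2,98],axis=0),np.median(P[m][:,2]));v,u=np.where(m);print(u.min(),u.max(),v.min(),v.max())
m=(P[...,2]>.145)&(P[...,2]<.168)&(np.hypot(P[...,0]-.68,P[...,1]-.088)<.06)
q=(P[m][:,:2]-O)@A.T;print(m.sum(),np.percentile(q,[2,98],axis=0) if m.sum() else '')
plan(b2w(.085,.0005,.30,10.87),10.87)
E
```

```text
t: 6.32
tool_pos: [0.6792, 0.0879, 0.2978]
ee_rot: [-3.127, -0.298, 0.002]
wrist_force: [0.1, 0.3, -0.9]
width: 0.0855
1733 [ 0.06973836 -0.0134504 ] [0.10326441 0.01633369] [[ 0.07066856 -0.01299289]
 [ 0.10264683  0.0157764 ]] 0.17731420400053144
257 296 180 223
460 [[ 0.07921985 -0.0117097 ]
 [ 0.10301526  0.02425632]]
shift mm [ 0.9 -0.2 -1.1] units [ 0.0029 -0.0007 -0.0038] turn [-0.0002 -0.     -0.    ] deg [-0.04 -0.   -0.  ]
```

View pics/w7.png

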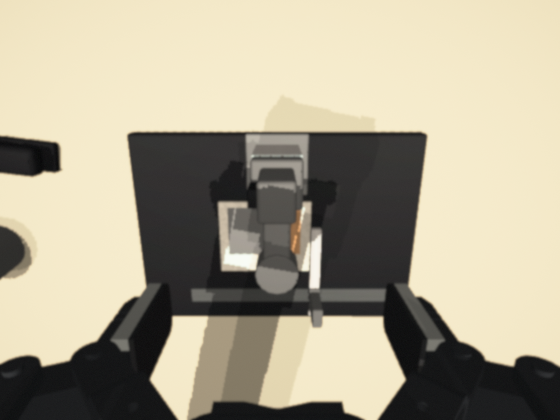

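The handle top spans pixels (257–296, 180–223). In the base frame its centre is at x=86.5, y=1.5 mm, and the button stands to +24 mm, which matches the given sizes.

```bash
python3 -c "
from go import *
plan(b2w(.0862,.002,.134,10.87),10.87)"
```

```text
shift mm [  2.1  -1.6 164.9] units [ 0.0069 -0.0054  0.5496] turn [-0.0002 -0.     -0.    ] deg [-0.04 -0.   -0.  ]
```

```bash
python3 -m inch '0.007 -0.005 0.12 0 0 0 1;0.007 -0.005 0.24 0 0 0 1;0.007 -0.005 0.35 0 0 0 1;0.007 -0.005 0.45 0 0 0 1;0.007 -0.005 0.51 0 0 0 1;0.007 -0.005 0.545 0 0 0 1;0.007 -0.005 0.545 0 0 0 1;0.007 -0.005 0.545 0 0 0 1;0.007 -0.005 0.545 0 0 0 1'; python3 -c "
from go import *
plan(b2w(.0862,.002,.134,10.87),10.87)"
```

```text
t: 7.12
tool_pos: [0.6835, 0.0898, 0.1396]
ee_rot: [3.127, 0.298, 0.011]
wrist_force: [0.1, 0.6, 0.4]
width: 0.0852
shift mm [-2.8 -0.5  5.6] units [-0.0093 -0.0018  0.0186] turn [ 0.0003 -0.0022  0.    ] deg [ 0.05 -0.39  0.01]
```

```bash
python3 -m inch '0 0 0 0 0 0 1;0 0 0 0 0 0 1'; python3 -c "
from go import *
plan(b2w(.0862,.002,.134,10.87),10.87)"
```

```text
t: 7.28
tool_pos: [0.6834, 0.09, 0.1391]
ee_rot: [3.127, 0.298, 0.01]
wrist_force: [0.2, 0.4, -1.0]
width: 0.0853
shift mm [-2.8 -0.3  5.1] units [-0.0092 -0.0011  0.0168] turn [ 0.0002 -0.002   0.0001] deg [ 0.04 -0.36  0.02]
```

```bash
python3 -m inch '-0.009 -0.001 0.014 0 -0.002 0 1;-0.009 -0.001 0.014 0 -0.002 0 1;-0.009 -0.001 0.014 0 -0.002 0 1'; python3 -c "
from go import *
plan(b2w(.0862,.002,.134,10.87),10.87)"
python3 -m inch '0 0 0 0 0 0 -1;0 0 0 0 0 0 -1;0 0 0 0 0 0 -1;0 0 0 0 0 0 -1;0 0 0 0 0 0 -1;0 0 0 0 0 0 -1;0 0 0 0 0 0 -1;0 0 0 0 0 0 -1;0 0 0 0 0 0 -1'
```

```text
t: 7.53
tool_pos: [0.6794, 0.0899, 0.1325]
ee_rot: [3.127, 0.298, -0.006]
wrist_force: [-0.5, 0.1, -1.0]
width: 0.0854
shift mm [ 1.2  0.3 -1.5] units [ 0.004   0.0009 -0.005 ] turn [-0.0001  0.0012  0.0001] deg [-0.01  0.22  0.02]
t: 8.28
tool_pos: [0.6801, 0.0894, 0.1335]
ee_rot: [3.127, 0.298, -0.004]
wrist_force: [-1.6, -3.1, 5.1]
width: 0.0291
```

```bash
python3 -m inch '0 0 -0.02 0 0 0 -1;0 0 -0.04 0 0 0 -1;0 0 -0.06 0 0 0 -1;0 0 -0.08 0 0 0 -1;0 0 -0.1 0 0 0 -1;0 0 -0.1 0 0 0 -1'
python3 - <<'E'
from gap import *
im,d=manip.get_image('scene');c=manip.calibration('scene')
cv2.imwrite('pics/s8.png',cv2.resize(im[140:320,200:440],None,fx=3,fy=3,interpolation=cv2.INTER_CUBIC))
P=cloud(c,d);a=np.radians(10.87)
E
```

```text
t: 8.78
tool_pos: [0.6799, 0.0895, 0.1624]
ee_rot: [3.127, 0.298, -0.005]
wrist_force: [1.9, -3.7, -3.9]
width: 0.0295
```

View pics/s8.png

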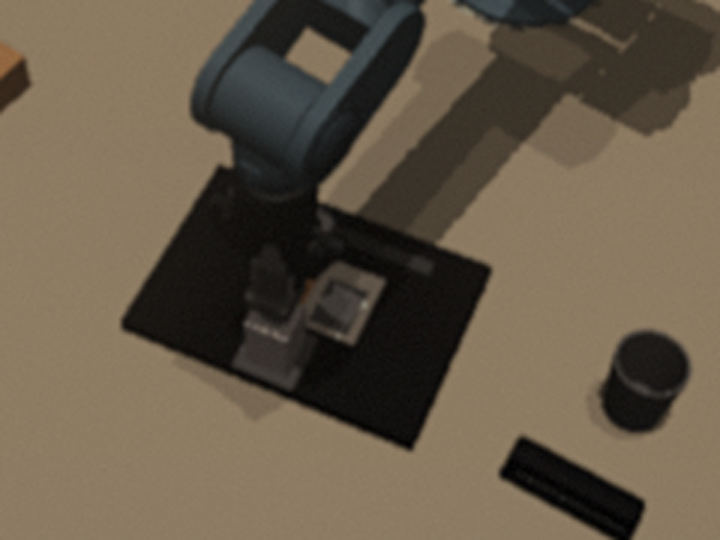

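```bash
python3 -m inch '0 0 -0.03 0 0 0 -1;0 0 -0.06 0 0 0 -1;0 0 -0.09 0 0 0 -1;0 0 -0.09 0 0 0 -1'; python3 -m inch '0 0 -0.02 0 0 0 -1;0 0 -0.04 0 0 0 -1;0 0 -0.06 0 0 0 -1;0 0 -0.08 0 0 0 -1;0 0 -0.08 0 0 0 -1';python3 - <<'E'
from gap import *
c=manip.calibration('wrist');im,d=manip.get_image('wrist')
cv2.imwrite('pics/w9.png',im)
E
```

```text
t: 9.17
tool_pos: [0.6799, 0.0896, 0.1902]
ee_rot: [3.127, 0.298, -0.005]
wrist_force: [0.8, -4.5, -3.9]
width: 0.0298
t: 9.58
tool_pos: [0.6797, 0.0897, 0.2118]
ee_rot: [3.127, 0.298, -0.007]
wrist_force: [4.2, -4.9, -10.1]
width: 0.0294
```

View pics/w9.png

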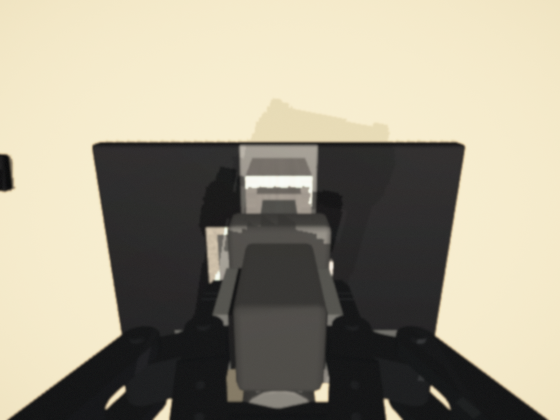

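The wrist view shows the handle between the pads and the collar well above the sleeve. The pull rose to about 10 N past 60 mm, so the mast is following.

```bash
python3 -m inch '0 0 -0.025 0 0 0 -1;0 0 -0.05 0 0 0 -1;0 0 -0.075 0 0 0 -1;0 0 -0.1 0 0 0 -1;0 0 -0.12 0 0 0 -1;0 0 -0.12 0 0 0 -1;0 0 -0.12 0 0 0 -1'; python3 -m inch '0 0 -0.01 0 0 0 -1;0 0 -0.01 0 0 0 -1;0 0 -0.01 0 0 0 -1'; python3 -m inch '0 0 -0.01 0 0 0 -1;0 0 -0.01 0 0 0 -1;0 0 -0.01 0 0 0 -1'
```

```text
t: 10.22
tool_pos: [0.6796, 0.0897, 0.2466]
ee_rot: [3.127, 0.298, -0.008]
wrist_force: [5.6, -3.3, -10.2]
width: 0.0291
t: 10.47
tool_pos: [0.6796, 0.0896, 0.2492]
ee_rot: [3.127, 0.298, -0.009]
wrist_force: [5.6, -3.4, -11.0]
width: 0.0293
t: 10.72
tool_pos: [0.6796, 0.0896, 0.2521]
ee_rot: [3.127, 0.298, -0.009]
wrist_force: [5.1, -4.3, -10.9]
width: 0.0295
```

```bash
for i in 1 2; do :; done; python3 -m inch '0 0 -0.007 0 0 0 -1;0 0 -0.007 0 0 0 -1;0 0 -0.007 0 0 0 -1'; python3 -m inch '0 0 -0.005 0 0 0 -1;0 0 -0.005 0 0 0 -1;0 0 -0.005 0 0 0 -1'
```

```text
t: 10.97
tool_pos: [0.6796, 0.0896, 0.2537]
ee_rot: [3.127, 0.298, -0.009]
wrist_force: [5.5, -4.0, -11.7]
width: 0.0298
t: 11.22
tool_pos: [0.6795, 0.0896, 0.2538]
ee_rot: [-3.127, -0.298, 0.011]
wrist_force: [7.4, -4.3, -15.1]
width: 0.0296
```

```bash
python3 -m inch '0 0 -0.005 0 0 0 -1;0 0 -0.005 0 0 0 -1;0 0 -0.005 0 0 0 -1';python3 -m inch '0 0 -0.004 0 0 0 -1;0 0 -0.004 0 0 0 -1;0 0 -0.004 0 0 0 -1;0 0 -0.004 0 0 0 -1;0 0 -0.004 0 0 0 -1;0 0 -0.004 0 0 0 -1'
python3 - <<'E'
from gap import *
c=manip.calibration('wrist');im,d=manip.get_image('wrist');cv2.imwrite('pics/w10.png',im)
P=cloud(c,d);a=np.radians(10.87);A=np.array([[np.cos(a),np.sin(a)],[-np.sin(a),np.cos(a)]])
print('handle top z',[P[r,280,2].round(4) for r in(270,300,330,360)])
c=manip.calibration('top');im,d=manip.get_image('top');cv2.imwrite('pics/t10.png',im)
c=manip.calibration('scene');im,d=manip.get_image('scene');cv2.imwrite('pics/s10.png',cv2.resize(im[100:320,160:440],None,fx=2.7,fy=2.7,interpolation=cv2.INTER_CUBIC))
s=manip.read_state();print(s['t'],s['tool_pos'],s['wrist_force'],s['width'])
E
```

```text
t: 11.47
tool_pos: [0.6792, 0.0896, 0.2539]
ee_rot: [-3.127, -0.297, 0.013]
wrist_force: [10.5, -3.7, -19.6]
width: 0.0299
t: 11.97
tool_pos: [0.6791, 0.0896, 0.2539]
ee_rot: [-3.127, -0.297, 0.014]
wrist_force: [11.9, -2.8, -23.0]
width: 0.0297
handle top z [np.float64(0.2738), np.float64(0.294), np.float64(0.2978), np.float64(0.2972)]
12.1167 [0.67906882 0.08961296 0.25391564] [ 11.38792878  -3.13001953 -23.85931956] 0.029691221586052374
```

View pics/w10.png

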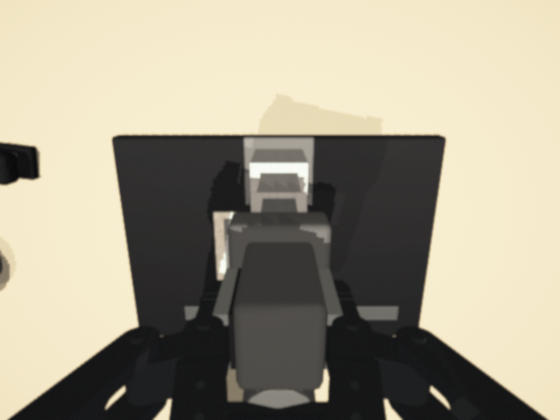

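View pics/s10.png

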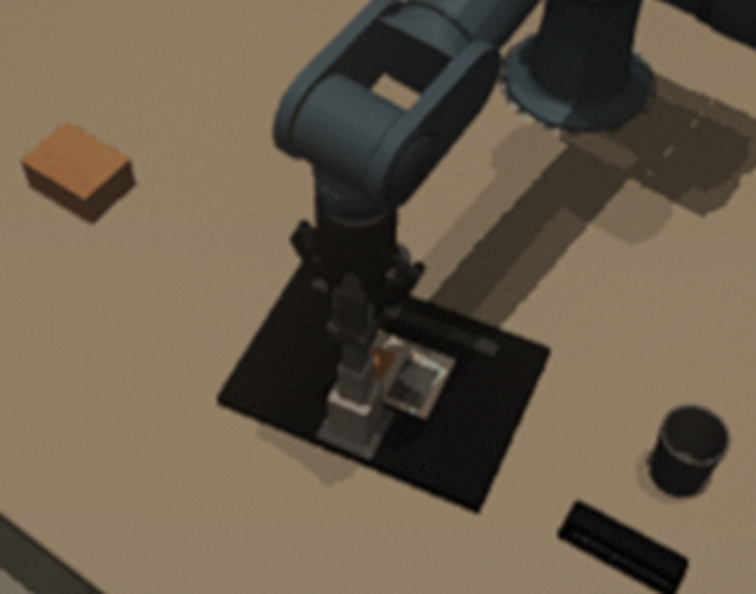

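View pics/t10.png

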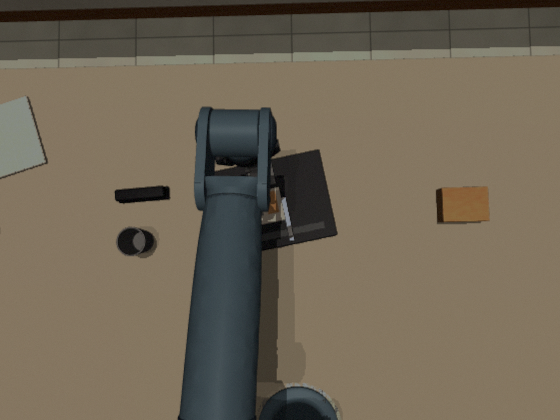

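The wrist view shows the handle (235–325, 242–388) firmly between the pads, with its top at about 0.297 m as required. The scene view shows both mast sections out of the sleeve. In the top view the guide bar is still at the card edge near (286,215), and the stapler, cup and box have not moved.

```bash
python3 -c "
from bench import manip
print(manip.close_job())"
```

```text
the job is handed in; nothing more can be done
None
```

The guide is at the card's edge and the mast is fully out at its second stop, still held there by the gripper. I handed the job in at about t = 12.1 s of the 48 s allowed.

- **Guide:** I slid it about 55 mm to the card. The first move went 0.9 mm too far, so I nudged it back. After letting go, the wrist camera showed a gap of about 0.07 mm between the guide's edge and the card's edge. The last top view still shows the bar beside the card.
- **Mast:** I squeezed the handle and button together and pulled straight up. The pull was about 4 N at first, then about 10 N past the first stop. The rise stopped at 120 mm while the force kept climbing, which marks the hard second stop. The handle top measured 0.297 m, as it should be at that stop. I left a steady upward pull of about 24 N (wrist reading) with the grip shut.
- **Bystanders:** The stapler, cup and box looked unmoved in the last pictures.
- **Checks that disagreed:**
  - The finger opening on the squeezed handle read 29 to 30 mm, where about 31 mm was expected. I put this down to pad give, since the 12 mm tab had also read 11 to 11.5 mm.
  - The board's edges measured 2 to 3 mm inside their stated size. I therefore placed the tools from direct measurements of the tab and handle instead.

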